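# Park the crosscut carriage at the mark

## Task

Bring the loaded crosscut carriage along its nearly frictionless air-bearing rail to the cutting mark and leave it standing still there for three seconds with nothing touching it, its red pointer within the yellow band. Work it only from the open space between its two sprung buffers, pushing on the front one and braking on the rear one, and touch no other part of the carriage. It must not hit the red end stop, and the loose things on the bench stay where they are.

Things in the scene. Friction and masses are not known exactly. Their poses are not given: they have to be found in the camera images.
- rail: Fixed level rail: dark base 120 x 800 mm, two steel rods. Origin on the bench under its middle; its y axis points along the travel to the end stop. The carriage on it (nominally 1.8 kg with load, hidden 1.3 to 2.5 kg) floats on air bearings: about 0.08 N s/m of drag and 0.001 N of dry friction; it coasts on and on. Placed and turned a little differently each time.
- stop (a point): Middle of the striking face of the red end stop (120 mm wide, 70 mm tall) at the +y end of the rail; the carriage strikes it when its origin is 146 mm short of it along the rail's y. The carriage's whole travel is 420 mm; it starts 5 to 70 mm from the rear end of that.
- carriage: Loaded carriage, at rest at first. Deck 170 (x) by 292 mm (y, travel), top 55 mm above the bench; a yellow housing across each end (90 x 20 mm, top 117 mm up, outer faces y = +-146); pine blank on its -x edge (x -102 to -64, knobs to 100 mm up). Origin: bench height, under its middle; axes as the rail's. Free space between the buffers: 180 mm in y about the origin. Touch none of these parts.
- buffer_front: Sprung black buffer with orange top edge at the leading (+y) end; pushing it drives the carriage to the stop. Plate 80 mm wide in x, 61 to 117 mm above the bench; unpressed its face (looking to -y) stands at y = +90 mm from the carriage's origin. 100 N/m, 22 mm travel, hardly damped: a carriage that runs into a still finger bounces. Origin: the carriage's, shifting with the plate.
- buffer_rear: The same at the trailing (-y) end: its face looks to +y and stands at y = -90 mm from the carriage's origin; pressing it towards -y brakes the carriage or drives it back. 100 N/m, 22 mm of travel.
- pointer (a point): Tip of the red pointer (14 mm wide) on the +x side of the carriage, at its middle (93 mm to +x of its origin, 55 mm above the bench); moves with the carriage.
- mark (a point): Middle of the top of the yellow band, 26 mm long in the travel direction, on a dark block (90 mm long) fixed beside the rail's +x side, 40 mm above the bench. Its axes are parallel to the rail's. The pointer belongs level with it along the rail's y; it lies 70 to 180 mm before where the carriage would strike the stop.
- wax: Loose bystander, to be left alone: amber jar with steel lid, 76 mm across, 50 mm tall; origin under its middle.
- offcut: Loose bystander, to be left alone: pine offcut, 60 x 160 x 35 mm; origin under its middle.
- tape: Loose bystander, to be left alone: yellow and black tape measure, 65 x 32 x 62 mm; origin under its middle.
- screwdriver: Loose bystander, to be left alone: screwdriver lying on the bench, about 200 mm long; origin under its middle.

How it is judged:
By the outcome, as a careful person would: the job done as asked, in the order asked, and still so for the second after the job is handed in, with the robot touching nothing.
It also fails if it takes over 38 s, if anything falls off the work surface, if the arm or the gripper's body presses on something with over 40 N, if the wrist force passes 120 N, or if a joint passes its speed limit or range.

## Robot

A 6-joint arm with a two-finger parallel gripper is mounted at the origin on the work surface. World frame = base frame: x ahead of the robot, y to its left, z up, the work surface at z = 0. Lengths are in m, angles in degrees, forces in N, time in s.
With the tool pointing down it reaches from about 0.25 to 0.725 m from the base axis. Payload 9.7 kg.
Tool frame: the origin (TCP) lies midway between the tips of the shut fingers; the grasp point (between the pads) lies bot.grasp_offset behind it (bot.grasp_offset is the distance from the TCP to the grasp point, in m); x points along the fingers, y is the direction in which the jaws open and shut, and the axes are right-handed (so a half turn about x gives the same grasp; the last joint's range is limited). The gripper opens to 85 mm and grips with 20 to 120 N. Pads are 22 mm wide; open, the fingers measure 114 mm over their backs; the gripper's body (76 mm by 85 mm) begins 54 mm behind the grasp point. The pads swing forward as they close: fully open they stand 13 mm farther back than shut.
Start: joints at [76.203, 4.979, 10.078, 95.1, 0, 90], TCP at [0.131, 0.534, 0.231] pointing down, gripper open.
Joint ranges: [-179.16, 179.16], [-48.56, 103.87], [-65.8, 70.77], [-126.05, 130.52], [-82.76, 87.17], [-180, 180]. Speed limits (degrees/s): [127.2, 127.2, 147.25, 180, 180, 180].

## Interface

Orientations are given as [roll, pitch, yaw] about the fixed x, y, z axes, in that order (R = Rz(yaw) Ry(pitch) Rx(roll)).
In Python, from workcell import status, camera, bot gives the robot as it stands.
- The arm moves only by the shell command python3 -m jog 'ROWS' [OPENING] [FORCE]. ROWS is text: rows parted by semicolons, each of 4 numbers parted by spaces: the shift along the tool's x, y, z in mm, then the turn about the tool's x in degrees. A call has exactly 8 rows; each row is the pose to reach, as a shift and turn from the pose commanded when the call began, along the tool's axes at that moment; what a row does not reach only later rows make up. A row lasts 1/8 s, in which the tool goes at most 62.5 mm and 10.7 degrees, less where a joint would pass 70% of its speed; a pose out of reach is approached as far as the arm can. A call with a gripper value outside its range is refused whole. OPENING is the opening, from 0 (shut) to 1 (fully open), set as the call begins (- or left out, the last holds). The fingers move at their own pace and stop on an object; FORCE is the grip in N (left out, the last holds). Time passes only in rows, so rows that repeat a pose let the fingers close, or fill a call up. It gives the time, the measured TCP pose, the force and the opening at its end, in the units of the state.
- status.get_obs(): the state, without advancing time (a new reading comes with each control period).
- camera(name): name is "scene" or "top"; returns a dict with "color" (400x640x3 uint8, red, green, blue), "vfov" (degrees; the focal length in pixels is half the picture's height over the tangent of half this angle, whatever the lens; pixels are square), "cx", "cy" (the principal point, pixels), "rvec" (rotation vector, rad) and "tvec" (3), from world to camera coordinates, as OpenCV has them. Camera axes: x right, y down, z forward; pixel columns grow to the right and rows downward; lengths in m; the calibration is good to about 2 mm. A picture is of the moment at which its call begins. There is no depth.
- bot.job_done(): hands the job in, once; it reports no verdict.
The state is a dict: "time": time; "q": joint angles; "qd": joint speeds; "joint_efforts": joint torques, N m; "ee_pos": TCP position; "tcp_rot": TCP orientation; "wrist_force": force on the tool from outside, world axes, zero at the start; "torque": the same for the moment, N m; "opening": finger opening in m.
Only numpy, scipy, OpenCV 4.12 (cv2) and the standard library are available. Lean on these libraries where they do the work, as an engineer would, in place of code of your own. Each camera call takes 0.05 s, during which the arm holds its last target. There are 200 camera calls.

## Working session

There is one attempt and no reset: what is moved stays moved. The work goes in short steps, Python scripts to look and compute and a shell command to move; the robot and the scene stay as the last step left them, time stands still between calls to the robot, and variables do not carry over. Pictures are saved under pics/ and viewed, about 8 in all and at most 12, crops included, and the job is handed in when it is done.

```bash
mkdir -p pics; ls
python3 - <<'E'
from workcell import status,camera,bot
import cv2
print(status.get_obs()); print(bot.grasp_offset)
for n in("scene","top"):
    c=camera(n); cv2.imwrite(f"pics/{n}0.png",c["color"][...,::-1]); print(n,{k:v for k,v in c.items() if k!="color"})
E
```

```text
pics
{'time': 0.0, 'q': array([ 7.62022914e+01,  5.01130288e+00,  1.00308969e+01,  9.50987748e+01,
       -8.17586340e-04,  9.00003098e+01]), 'qd': array([-0.03923089, -0.13237784, -0.05776276,  0.00851989, -0.03143548,
        0.04280322]), 'joint_efforts': array([ 2.81024717e-03, -5.20389998e+01,  4.64803648e+01,  1.60668843e-02,
        1.78811970e-04, -7.78051970e-07]), 'ee_pos': array([0.13111758, 0.5338903 , 0.23054926]), 'tcp_rot': array([ -89.40810035,   89.92081499, -103.20611812]), 'wrist_force': array([-1.05043205, -0.57171903, -0.16798985]), 'torque': array([ 0.00026125, -0.02345   ,  0.02728924]), 'opening': 0.08509567466613432}
0.0187
scene {'vfov': 55.91254583717018, 'cx': 320.44480642833673, 'cy': 202.75421846042028, 'rvec': array([ 1.61932345,  1.99025136, -0.78108774]), 'tvec': array([ 0.09922199, -0.33283494,  1.61514579])}
top {'vfov': 44.49456724388311, 'cx': 322.32346132318554, 'cy': 199.88350991423792, 'rvec': array([ 2.15657095, -2.19064543,  0.10426076]), 'tvec': array([0.04540628, 0.51543694, 1.48224627])}
```

View pics/scene0.png

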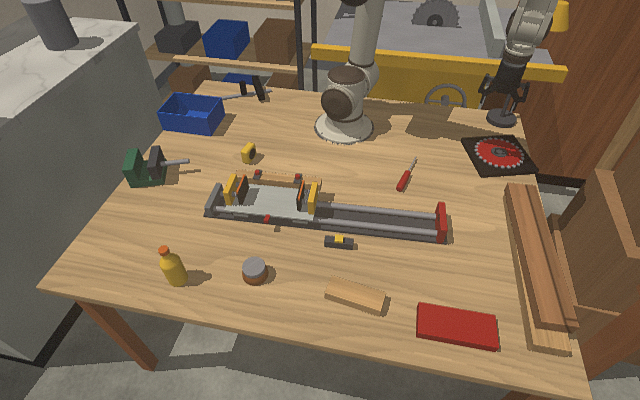

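View pics/top0.png

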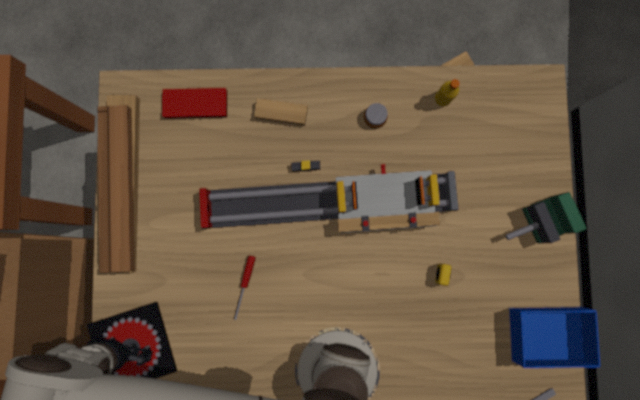

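The scene picture shows the carriage at the rear end of the rail, and its pointer at about (267,219). In the top picture the pointer is at (383,168), the mark at (306,166), the stop at (205,208) and the orange buffer edges at (354,195) and (420,190). Next I'll measure these.

```bash
cat > h.py <<'E'
import numpy as np,cv2
from workcell import status,camera,bot
from scipy.spatial.transform import Rotation as Ro
def cast(c,uv,z):
    f=200/np.tan(np.radians(c["vfov"]/2)); R=Ro.from_rotvec(c["rvec"]).as_matrix()
    o=-R.T@c["tvec"]; d=R.T@np.array([(uv[0]-c["cx"])/f,(uv[1]-c["cy"])/f,1])
    return o+d*(z-o[2])/d[2]
def blob(c,lo,hi,box):
    x0,y0,x1,y1=box; hsv=cv2.cvtColor(c["color"],cv2.COLOR_RGB2HSV)[y0:y1,x0:x1]
    m=cv2.inRange(hsv,lo,hi); n,_,s,ce=cv2.connectedComponentsWithStats(m)
    return sorted([(int(s[i][4]),*(ce[i]+[x0,y0]).round(2),s[i][2],s[i][3]) for i in range(1,n) if s[i][4]>5],reverse=True)[:4]
E
python3 - <<'E'
from h import *
c=camera("top")
for nm,lo,hi,box,z in [("mark",(20,120,80),(35,255,255),(285,150,330,180),.04),("pointer",(0,150,60),(8,255,255),(340,158,400,177),.055),
 ("stop",(0,150,60),(8,255,255),(190,180,225,240),.07),("orange",(5,150,60),(16,255,255),(345,170,430,215),.117),("yellow",(20,130,80),(35,255,255),(330,165,445,220),.117)]:
    for b in blob(c,lo,hi,box): print(nm,b,cast(c,b[1:3],z).round(4))
print(Ro.from_euler("xyz",status.get_obs()["tcp_rot"],degrees=True).as_matrix().round(3))
im=c["color"][140:250,180:470,::-1]; cv2.imwrite("pics/crop.png",cv2.resize(im,None,fx=2.75,fy=2.75,interpolation=cv2.INTER_CUBIC))
E
```

```text
mark (93, np.float64(305.39), np.float64(164.37), np.int32(10), np.int32(10)) [0.6249 0.0876 0.04  ]
pointer (37, np.float64(382.73), np.float64(168.41), np.int32(5), np.int32(9)) [ 0.6063 -0.1476  0.055 ]
stop (363, np.float64(204.1), np.float64(207.77), np.int32(12), np.int32(40)) [0.4937 0.3904 0.07  ]
orange (80, np.float64(353.82), np.float64(195.5), np.int32(5), np.int32(27)) [ 0.5186 -0.0538  0.117 ]
orange (78, np.float64(421.36), np.float64(190.21), np.int32(5), np.int32(26)) [ 0.531  -0.2498  0.117 ]
yellow (241, np.float64(434.15), np.float64(189.34), np.int32(11), np.int32(31)) [ 0.5329 -0.2869  0.117 ]
yellow (221, np.float64(340.71), np.float64(196.54), np.int32(9), np.int32(31)) [ 0.5162 -0.0158  0.117 ]
[[-0.     0.238  0.971]
 [-0.001  0.971 -0.238]
 [-1.    -0.001 -0.   ]]
```

View pics/crop.png

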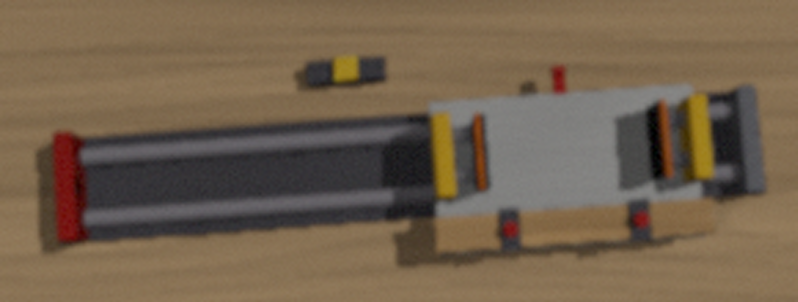

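The crop confirms the features: front buffer orange edge on the left, rear buffer on the right, pointer up. That puts the mark 234 mm ahead of the pointer along u=(-0.062,0.998). I'll transfer above the carriage first, shutting the fingers and turning -17.4° so tool y lies along the rail.

```bash
python3 -m jog '0 -35 33 -2;0 -75 71 -4;0 -115 109 -6;0 -155 147 -8;0 -195 185 -10;0 -235 223 -12;0 -275 261 -14.5;0 -315 300 -17.4' 0 20
python3 - <<'E'
from h import *
o=status.get_obs(); M=Ro.from_euler("xyz",o["tcp_rot"],degrees=True).as_matrix(); print(M.round(3)); print(M.T@(np.array([.5248,-.1525,.08])-o["ee_pos"])*1000, o["opening"])
E
```

```text
time: 1.15
ee_pos: [0.3479, 0.155, 0.2313]
tcp_rot: [24.1, 90.0, 27.8]
wrist_force: [0.9, 1.3, 1.1]
opening: 0.0001
[[ 0.001 -0.065  0.998]
 [ 0.     0.998  0.065]
 [-1.     0.     0.001]]
[ 151.31262637 -318.36359545  156.59956818] 9.481395195937715e-05
```

```bash
python3 -m jog '0 -45 22 0;0 -93 46 0;0 -141 70 0;0 -189 93 0;0 -237 117 0;0 -280 138 0;0 -308 152 0;0 -318 157 0'
python3 - <<'E'
from h import *
for n in("scene","top"):
    c=camera(n); cv2.imwrite(f"pics/{n}1.png",c["color"][...,::-1])
    if n=="top":
        im=c["color"][100:300,250:490,::-1]; cv2.imwrite("pics/top1.png",cv2.resize(im,None,fx=3,fy=3))
    else:
        im=c["color"][80:280,160:400,::-1]; cv2.imwrite("pics/scene1.png",cv2.resize(im,None,fx=3,fy=3))
E
```

```text
time: 2.15
ee_pos: [0.5243, -0.1522, 0.2304]
tcp_rot: [162.4, 89.9, 165.9]
wrist_force: [-0.7, 1.0, -0.1]
opening: -0.0003
```

View pics/scene1.png

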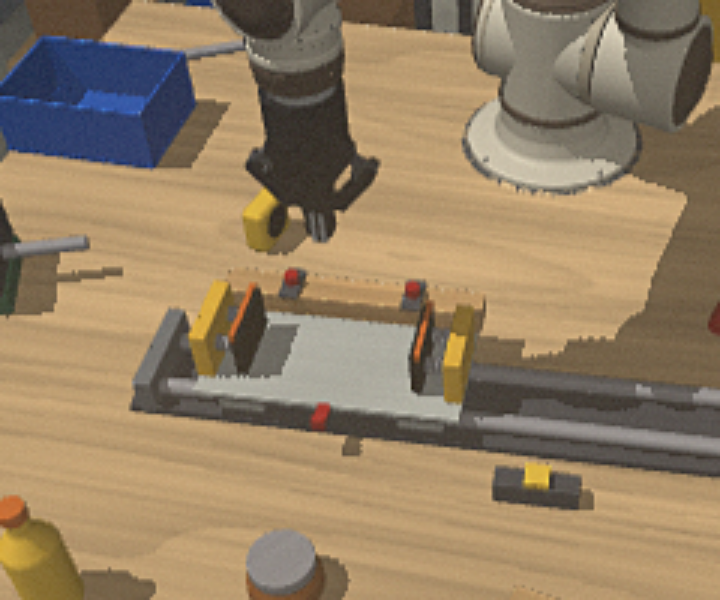

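View pics/top1.png

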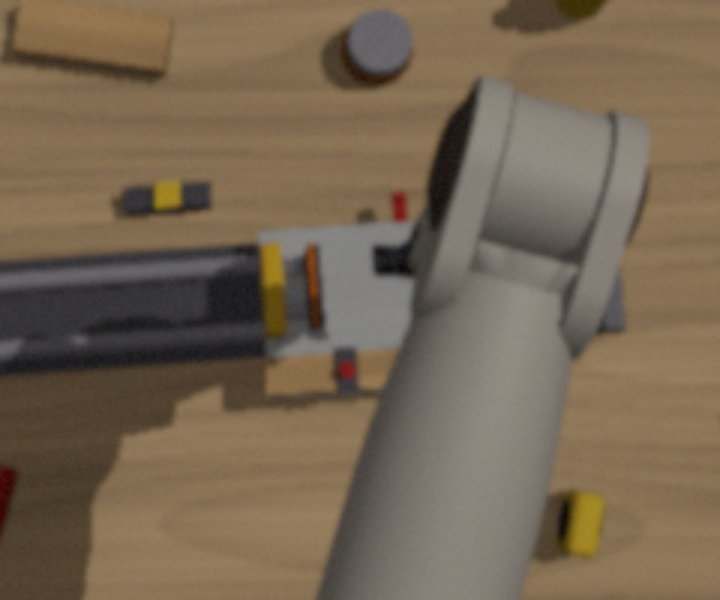

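The pictures show the gripper centred over the gap. The jaw linkage spreads along the travel direction, so I'll turn it 90° to leave only the slim 22 mm pad width along the travel. First I'll check joint 6's margin.

Run:
```python
from h import *
o=status.get_obs(); print(o["q"].round(1),o["time"])
c=camera("scene"); 
for nm,lo,hi,box,z in [("mark",(20,120,80),(35,255,255),(325,230,352,245),.04),("pointer",(0,150,60),(8,255,255),(250,208,310,232),.055),("orange",(5,150,60),(16,255,255),(235,170,306,205),.117)]:
    for b in blob(c,lo,hi,box): print(nm,b,cast(c,b[1:3],z).round(4))
```

```text
[-16.1   4.4   9.4  95.1   0.  -19.6] 2.25
mark (73, np.float64(338.45), np.float64(238.21), np.int32(10), np.int32(9)) [0.6324 0.0876 0.04  ]
pointer (34, np.float64(266.35), np.float64(218.35), np.int32(6), np.int32(8)) [ 0.6124 -0.1474  0.055 ]
orange (44, np.float64(239.98), np.float64(183.36), np.int32(9), np.int32(20)) [ 0.5374 -0.252   0.117 ]
orange (39, np.float64(300.36), np.float64(190.23), np.int32(6), np.int32(19)) [ 0.5286 -0.0548  0.117 ]
```

```bash
python3 -m jog '0 0 0 -10.6;0 0 0 -21.2;5 0 0 -31.8;25 0 0 -42.4;50 0 0 -53;75 0 0 -63.6;100 0 0 -74.2;110 0 0 -84.8'; python3 -m jog '12 0 0 -5.2;28 0 0 -5.2;40 0 0 -5.2;45 0 0 -5.2;45 0 0 -5.2;45 0 0 -5.2;45 0 0 -5.2;45 0 0 -5.2';  python3 - <<'E'
from h import *
o=status.get_obs(); M=Ro.from_euler("xyz",o["tcp_rot"],degrees=True).as_matrix(); print(M.round(3))
c=camera("scene"); 
for b in blob(c,(0,150,60),(8,255,255),(250,208,310,232)): print(b,cast(c,b[1:3],.055))
cv2.imwrite("pics/s2.png",cv2.resize(c["color"][130:250,200:360,::-1],None,fx=4,fy=4))
E
```

```text
time: 3.3
ee_pos: [0.523, -0.1493, 0.1202]
tcp_rot: [69.3, 89.9, 158.2]
wrist_force: [0.4, -0.0, 0.5]
opening: -0.0
time: 4.3
ee_pos: [0.5242, -0.1509, 0.0766]
tcp_rot: [-107.7, 90.0, -14.1]
wrist_force: [-1.3, -0.1, -0.5]
opening: -0.0002
[[ 0.    -0.998 -0.063]
 [-0.    -0.063  0.998]
 [-1.    -0.    -0.   ]]
(36, np.float64(266.28), np.float64(218.39), np.int32(6), np.int32(8)) [ 0.61256334 -0.14755128  0.055     ]
```

View pics/s2.png

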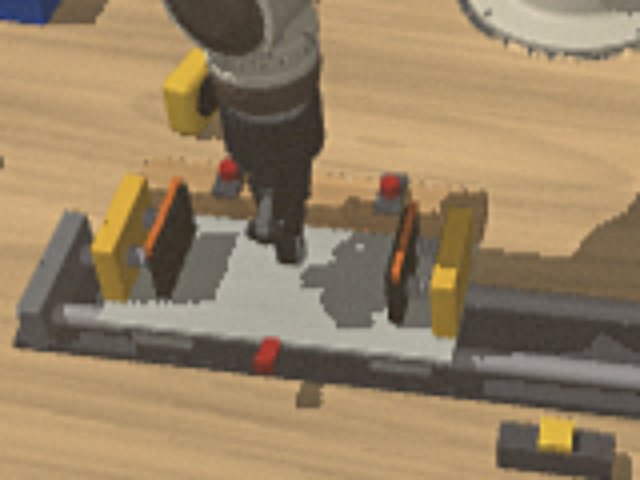

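The picture shows the shut fingers in the gap, clear of both plates (near (285,250) in the crop). I'll approach the front buffer, then push at a constant 32 mm/s, which sends the carriage off at about twice that.

```bash
cat > m.py <<'E'
from h import *
u=np.array([-.0626,.998]); s0=np.array([.6124,-.1474])@u
def look():
    o=status.get_obs(); c=camera("scene"); b=blob(c,(0,150,60),(8,255,255),(250,208,430,245))
    tf=(o["ee_pos"][:2]-[.5248,-.1525])@u
    bb=max(b,key=lambda q:q[0]) if b else None
    p=cast(c,bb[1:3],.055)[:2]@u-s0 if b else np.nan
    print(f"t={o['time']:.3f} finger={tf*1000:.1f} carriage={p*1000:.1f} rel={(tf-p)*1000:.1f} F={o['wrist_force'].round(1)}",bb,len(b))
if __name__=="__main__": look()
E
python3 -m jog '0 0 5 0;0 0 15 0;0 0 27 0;0 0 39 0;0 0 50 0;0 0 58 0;0 0 63 0;0 0 65 0' >/dev/null; python3 m.py
python3 -m jog '0 0 4 0;0 0 8 0;0 0 12 0;0 0 16 0;0 0 20 0;0 0 24 0;0 0 28 0;0 0 32 0' | grep -E 'time|force'; python3 m.py
```

```text
t=5.350 finger=67.0 carriage=0.0 rel=67.0 F=[-0.5  0.  -0.3] (35, np.float64(266.31), np.float64(218.46), np.int32(6), np.int32(8)) 1
time: 6.4
wrist_force: [0.2, 0.6, -0.2]
t=6.400 finger=99.0 carriage=29.3 rel=69.8 F=[ 0.2  0.6 -0.2] (33, np.float64(275.39), np.float64(219.39), np.int32(6), np.int32(8)) 1
```

```bash
python3 -m jog '0 0 0 0;0 0 0 0;0 0 0 0;0 0 0 0;0 0 0 0;0 0 0 0;0 0 0 0;0 0 0 0' >/dev/null; python3 m.py
```

```text
t=7.450 finger=98.7 carriage=92.3 rel=6.5 F=[-0.   0.3 -0.2] (35, np.float64(295.03), np.float64(221.63), np.int32(5), np.int32(9)) 1
```

```bash
python3 -m jog '0 0 2 0;0 0 6 0;0 0 11 0;0 0 16 0;0 0 20 0;0 0 23 0;0 0 25 0;0 0 25 0' >/dev/null; python3 m.py
```

```text
t=8.500 finger=123.8 carriage=151.3 rel=-27.5 F=[-0.5 -0.1 -0.2] (38, np.float64(313.55), np.float64(224.11), np.int32(6), np.int32(9)) 1
```

```bash
python3 -m jog '0 0 0 0;0 0 0 0;0 0 0 0;0 0 0 0;0 0 3 0;0 0 6.2 0;0 0 9.4 0;0 0 12.5 0' >/dev/null;python3 -m jog '0 0 3.15 0;0 0 6.3 0;0 0 9.45 0;0 0 12.6 0;0 0 15.75 0;0 0 18.9 0;0 0 22.05 0;0 0 25.2 0' |grep force; python3 m.py
```

```text
wrist_force: [0.1, -0.7, -0.3]
t=10.550 finger=161.6 carriage=231.6 rel=-70.0 F=[ 0.1 -0.7 -0.3] (37, np.float64(339.27), np.float64(226.68), np.int32(6), np.int32(9)) 1
```

```bash
python3 -m jog '0 0 5 0;0 0 14 0;0 0 25 0;0 0 37 0;0 0 49 0;0 0 60 0;0 0 67 0;0 0 70 0' >/dev/null; python3 m.py
```

```text
t=11.600 finger=231.9 carriage=232.9 rel=-1.0 F=[-0.6  0.1  0.4] (35, np.float64(339.66), np.float64(226.74), np.int32(6), np.int32(9)) 1
```

Residual speed is about 1 mm/s, at 233 of 234 mm. I'll lift the tool straight out and let the carriage settle.

```bash
python3 -m jog '-10 0 0 0;-30 0 0 0;-55 0 0 0;-80 0 0 0;-105 0 0 0;-130 0 0 0;-145 0 0 0;-150 0 0 0' >/dev/null; python3 m.py
for i in 1 2; do python3 -m jog '0 0 0 0;0 0 0 0;0 0 0 0;0 0 0 0;0 0 0 0;0 0 0 0;0 0 0 0;0 0 0 0' >/dev/null; python3 m.py; done
python3 - <<'E'
from h import *
for n in("scene","top"):
    c=camera(n); y=(blob(c,(20,120,80),(35,255,255),(325,230,352,245) if n=="scene" else (285,150,330,180),)); r=blob(c,(0,150,60),(8,255,255),(250,208,430,245) if n=="scene" else (285,150,330,180))
    print(n,y[:2],r[:2], [cast(c,b[1:3],z).round(4) for b,z in ((y[0],.04),(r[0],.055))] if y and r else 0)
    cv2.imwrite(f"pics/{n}3.png",cv2.resize(c["color"][150:270,220:420,::-1] if n=="scene" else c["color"][120:250,190:400,::-1],None,fx=3.5,fy=3.5))
E
```

```text
t=12.650 finger=231.2 carriage=232.9 rel=-1.7 F=[ 0.9  0.2 -0.8] (33, np.float64(339.7), np.float64(226.52), np.int32(6), np.int32(9)) 1
t=13.700 finger=231.4 carriage=232.8 rel=-1.4 F=[-0.7  0.6 -0.6] (34, np.float64(339.65), np.float64(226.56), np.int32(6), np.int32(9)) 1
t=14.750 finger=231.4 carriage=232.5 rel=-1.1 F=[ 0.5  0.4 -0.3] (34, np.float64(339.56), np.float64(226.65), np.int32(6), np.int32(9)) 1
scene [(74, np.float64(338.46), np.float64(238.15), np.int32(10), np.int32(9))] [(36, np.float64(339.56), np.float64(226.72), np.int32(6), np.int32(9))] [array([0.6322, 0.0876, 0.04  ]), array([0.5992, 0.0848, 0.055 ])]
top [] [] 0
```

View pics/scene3.png

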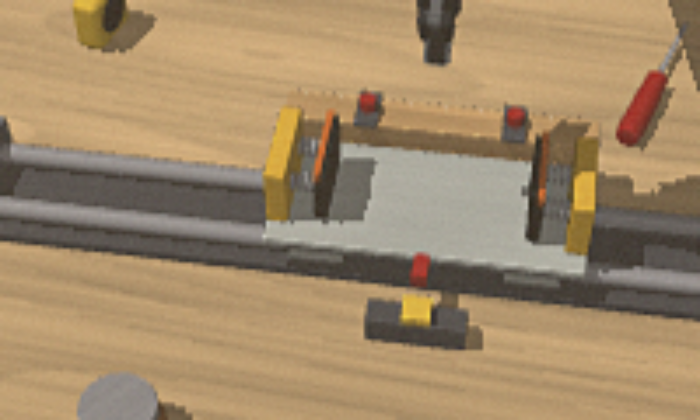

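View pics/top3.png

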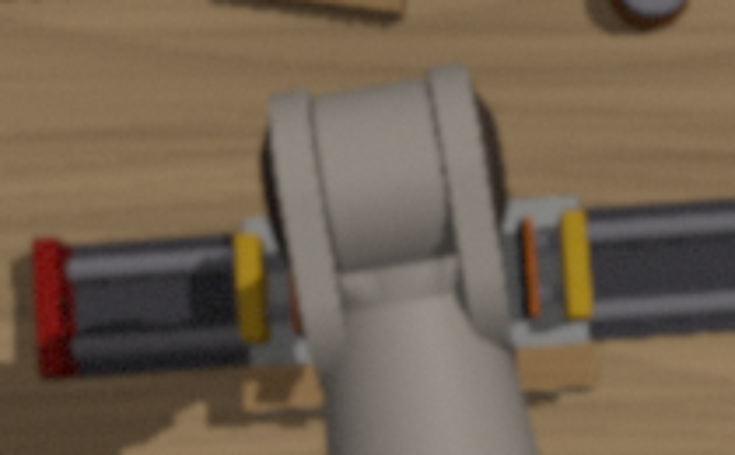

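The pointer lines up with the band in the scene crop (red at (421,270), band at (417,310)). The arm hides it in the top view. One more still check, then I'll hand in.

```bash
for i in 1 2; do python3 -m jog '0 0 0 0;0 0 0 0;0 0 0 0;0 0 0 0;0 0 0 0;0 0 0 0;0 0 0 0;0 0 0 0' >/dev/null; python3 m.py; done; python3 -c "
from workcell import bot; print(bot.job_done())"
```

```text
t=15.900 finger=231.4 carriage=232.4 rel=-1.0 F=[ 0.1 -0.1  0.1] (37, np.float64(339.51), np.float64(226.81), np.int32(6), np.int32(9)) 1
t=16.950 finger=231.4 carriage=232.4 rel=-1.0 F=[-0.8  0.5 -0.5] (33, np.float64(339.55), np.float64(226.45), np.int32(6), np.int32(8)) 1
the job is handed in; nothing more can be done
None
```

I brought the carriage to the cutting mark and handed the job in at about 17 s of the 38 s allowed. I pushed once on the front buffer at 32 mm/s and let it coast. I then braked it on the rear buffer with the finger moving at about half its speed, and lifted straight out.

- **Position:** by the scene camera, the pointer stands about 1–2 mm short of the middle of the 26 mm band.
- **Standing still:** from 12.65 s to 16.95 s, with the fingers raised clear, the readings shifted by no more than 0.5 mm, which is within the measuring noise.
- **End stop and loose things:** the carriage stayed about 155 mm short of the stop. I planned no contact with the loose things. The ones in the last views looked undisturbed, but I did not measure them.
- **Check that failed:** in the final top view the arm hid the pointer and the mark, so the end position rests on the scene camera alone. The two cameras had agreed to about 1 mm along the rail at the start.

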